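# Feel the pad gap of a riveting die set with the feeler that drags

## Task

Check the gap under the sprung pad of the green die set. Take the thicker of the two steel feelers and slide its blade, flat on the die's base plate, straight into the middle of the gap from the open front until the rounded nose shows just past the back of the pad; it is the right fit if it drags and lifts the pad a little. Leave it there, let go of it, and leave the thin feeler where it lies.

Things in the scene. Friction and masses are not known exactly. Their poses are not given: they have to be found in the camera images.
- feeler_thick: Thicker, wider steel feeler, 0.3 kg, flat on the bench left or right of the die set: blade 10 thick, 34 wide, 153 mm long, nose rounded; near its rear a dark upright SQUARE grip post, 22 (x) by 20 (y), 45 tall above the blade. Origin on the underside below the post's centre; x along the blade to the nose (tip 135 ahead, rear end 18 behind), z up. Pinch the post across y.
- feeler_thin: Thin steel feeler, to be left alone, on the other side of the die set: blade 4 thick, 22 wide, 153 mm long, with an upright ROUND grip post 20 mm across, 45 tall. It would pass the gap without drag. Origin and axes as on the thick feeler.
- die: Fixed green die set; origin on the bench, x from its open front (robot side) to the back. In mm: base plate x -130..70, y +-65, top z 12. Pillars y +-55 (inner faces +-46), x -10..30; bridge top z 72. Steel pad below it, 70 wide: flat underside x -20..40 at z 19 (gap 7, open front and back); in front a lip rises 10 to x -48, a funnel. Pad stem up to z 90.
- pad (a joint): Lift of the sprung pad in m: 0 at rest (gap 7 mm), at most 0.010. Spring and weight press it down with about 2 N, slightly more when lifted 3 mm. The thick feeler lifts it about 3 mm and is then felt to drag with some 1 to 6 N (briefly up to 20 N as the nose lifts the lip).
There are look-alikes about, which are no part of the job. What is shaped like the feeler_thick but yellow is not meant.

How it is judged:
By the outcome, as a careful person would: the job done as asked, in the order asked, and still so for the second after the job is handed in, with the robot touching nothing.
It also fails if it takes over 43 s, if anything falls off the work surface, if the arm or the gripper's body presses on something with over 40 N, if the wrist force passes 120 N, or if a joint passes its speed limit or range.

## Robot

A 6-joint arm with a two-finger parallel gripper is mounted at the origin on the work surface. World frame = base frame: x ahead of the robot, y to its left, z up, the work surface at z = 0. Lengths are in m, angles in rad, forces in N, time in s.
With the tool pointing down it reaches from about 0.35 to 0.775 m from the base axis. Payload 7.3 kg.
Tool frame: the origin (TCP) lies at the very end of the fingers, on their centre line; the grasp point (between the pads) lies 19 mm behind it; z points along the fingers, y is the line along which they close (so a half turn about z gives the same grasp; the last joint's range is limited). The gripper opens to 92 mm and grips with 3 to 60 N. Pads are 19 mm wide; open, the fingers measure 130 mm over their backs; the gripper's body (75 mm by 190 mm) begins 47 mm behind the grasp point.
Start: joints at [-1.262, 0.342, 1.524, -0, 1.275, -0.146], TCP at [0.231, -0.472, 0.227] pointing down, gripper open.
Joint ranges: [-2.53, 2.53], [-0.77, 2.02], [0.04, 2.7], [-1, 4.14], [0.28, 2.66], [-3.11, 3.11]. Speed limits (rad/s): [2.57, 2.57, 3.14, 3.14, 3.14, 3.14].

## Interface

Orientations are given as [roll, pitch, yaw] about the fixed x, y, z axes, in that order (R = Rz(yaw) Ry(pitch) Rx(roll)).
In Python, from cell import observe, read_camera, get_calibration, hand_in, search_frame gives the robot as it stands.
- The arm moves only by the tool step_arm, never from a script. Its argument "commands" is a list of rows, each an object with "translation": the shift along the tool's x, y, z in mm, a list of three; "roll": the turn about the tool's z in rad. In form: [{"translation": [x, y, z], "roll": roll}, ...]. A call has 1 to 20 rows; each row shifts and turns the commanded pose from where the row before left it, along the tool's axes as they then stand; what a row does not reach is not made up. A row lasts 1/12 s, in which the tool goes at most 41.7 mm and 7.16 degrees, less where a joint would pass 70% of its speed; a pose out of reach is approached as far as the arm can. A call is refused whole if a number of a shift passes 41.7 or a number of a turn 0.125, either way. A call with a gripper value outside its range is refused whole. "fingers" is the opening, from 0 (shut) to 1 (fully open), set as the call begins (left out, the last holds). The fingers move at their own pace and stop on an object; "grip_force" is the grip in N (left out, the last holds). Time passes only in rows, so rows that do not move let the fingers close. It gives the time, the measured TCP pose, the force, the opening and the grip force at its end, in the units of the state.
- observe(): the state, without advancing time (a new reading comes with each control period).
- read_camera(name): name is "side" or "top" or "wrist"; returns the picture (384x512x3 uint8, red, green, blue); there is no depth.
- get_calibration(name): a dict with "camera_matrix" (3x3 intrinsics, pixels), "dist_coeffs" ([k1, k2, p1, p2, k3] as OpenCV has them; the pictures are not rectified), "world_from_camera" (4x4, takes a point from camera to world coordinates). Camera axes: x right, y up, looking along -z (the intrinsics and any distortion apply to the point x, -y, -z); pixel columns grow to the right and rows downward; lengths in m; the calibration is good to about 2 mm. A picture is of the moment at which its call begins: read the wrist's pose just before it. get_calibration takes no time and is no camera call; for the wrist camera it gives the pose at the moment of the call.
- hand_in(): hands the job in; it is judged then, once.
Trained networks look in the newest picture that a camera, given by its name, has taken for a name from the list of things; names that differ only in an ending like _2 or _b are one class to them, and where a whole thing is asked for, a point or a joint stands for the part that bears it (a point fixed in the world has none). Each returns a list of dicts, best first, with "confidence" (0 to 1); they miss things now and then, are a little off and sometimes report something else, mostly with a low value. They report only what shows in the picture. A call takes as long as a camera call. They do not tell look-alikes from the thing itself.
- search_frame(camera, name): "at" ([x, y, z] in m, in world coordinates, good to about 4 mm: the middle of the surface that is visible of it).
The state is a dict: "time": time; "qpos": joint angles; "qvel": joint speeds; "joint_efforts": joint torques, N m; "tool_pos": TCP position; "tool_rot": TCP orientation; "contact_force": force on the tool from outside, world axes, zero at the start; "torque": the same for the moment, N m; "opening": finger opening in m; "grip_force": force on a finger pad.
Only numpy, scipy, OpenCV 4.12 (cv2) and the standard library are available. Lean on these libraries where they do the work, as an engineer would, in place of code of your own. Each camera call takes 0.05 s, during which the arm holds its last target. There are 200 camera calls.

## Working session

There is one attempt and no reset: what is moved stays moved. The work goes in short steps, Python scripts to look and compute and a tool call to move; the robot and the scene stay as the last step left them, time stands still between calls to the robot, and variables do not carry over. Pictures are saved under pics/ and viewed, at most 10 in all, crops included, and the job is handed in when it is done.

Besides the shell and the picture viewer there is one more tool, called as name(argument=value, ...) on one line, values as JSON. step_arm: Moves the arm, as the interface text tells. Its arguments: {"type":"object","properties":{"commands":{"type":"array"},"fingers":{"type":"number"},"grip_force":{"type":"number"}},"required":["commands"]}

```bash
mkdir -p pics; ls
python3 - <<'E'
from cell import *
import cv2,numpy as np
s=observe();print(s['time'],s['tool_pos'],s['tool_rot'],s['contact_force'],s['opening'])
ims=[]
for c in['top','side']:
    im=read_camera(c);cv2.imwrite(f'pics/{c}0.png',im[:,:,::-1])
    K=get_calibration(c);print(c,np.round(K['camera_matrix'],1).tolist(),np.round(K['dist_coeffs'],4),np.round(K['world_from_camera'],3).tolist())
    for n in['feeler_thick','feeler_thin','die']:
        for d in search_frame(c,n)[:4]:print(c,n,np.round(d['at'],4),round(d['confidence'],2))
print(observe()['time'])
E
```

```text
pics
0.0 [ 0.23051538 -0.47121441  0.22602161] [-3.14000185e+00 -2.23943677e-04  4.54799406e-01] [ 0.73422444 -0.19770823 -0.25365705] 0.091873382833619
top [[365.7, 0.0, 258.2], [0.0, 365.7, 194.1], [0.0, 0.0, 1.0]] [-0.073  0.     0.     0.     0.   ] [[0.009, 0.995, -0.096, 0.458], [-1.0, 0.01, 0.005, 0.009], [0.006, 0.096, 0.995, 0.926], [0.0, 0.0, 0.0, 1.0]]
top feeler_thick [ 0.2959 -0.2655  0.0052] 0.76
top feeler_thick [ 0.4877 -0.2248  0.0106] 0.73
top feeler_thin [0.4791 0.2373 0.0036] 0.88
top die [0.6027 0.0649 0.0133] 0.75
side [[347.3, 0.0, 253.7], [0.0, 347.3, 191.3], [0.0, 0.0, 1.0]] [-0.0232  0.      0.      0.      0.    ] [[-0.985, 0.093, -0.147, 0.387], [-0.174, -0.499, 0.849, 0.726], [0.005, 0.862, 0.507, 0.472], [0.0, 0.0, 0.0, 1.0]]
side feeler_thick [ 0.4758 -0.219   0.0135] 0.73
side feeler_thin [0.463  0.2405 0.0026] 0.57
side die [0.6117 0.0913 0.0152] 0.88
0.4
```

View pics/top0.png

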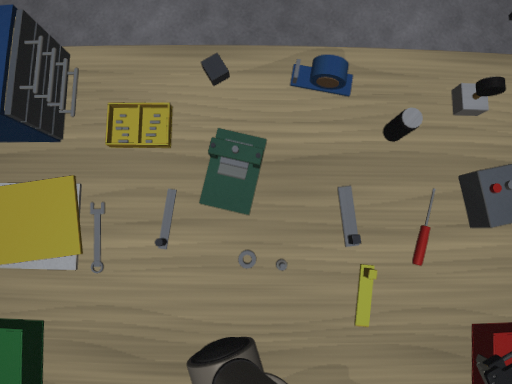

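View pics/side0.png

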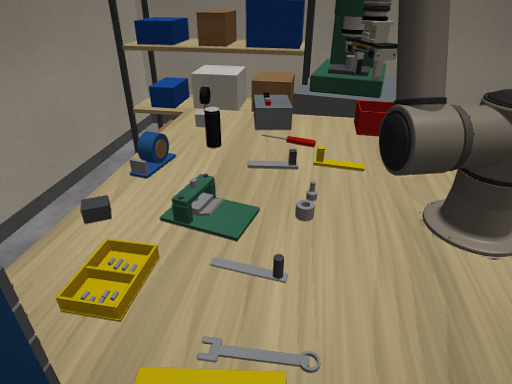

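Top view: the grey candidate is at (348,215), with a square post at about (354,239). The yellow look-alike is at (366,295), and the thin feeler with the round post is at (167,218). The die is at (233,172), with its front toward the robot (down in the image). The grey one with the square post on the right fits feeler_thick. I'll confirm that in an enlarged crop.

```bash
cat > h.py <<'E'
import cv2,numpy as np
from cell import *
def cal(c):
    k=get_calibration(c);return np.array(k['camera_matrix']),np.array(k['dist_coeffs']),np.array(k['world_from_camera'])
def proj(P,C):
    K,D,T=C;P=np.atleast_2d(P);q=(P-T[:3,3])@T[:3,:3];q=q*[1,-1,-1]
    return cv2.projectPoints(q,np.zeros(3),np.zeros(3),K,D)[0].reshape(-1,2)
def ray(uv,z,C):
    K,D,T=C;n=cv2.undistortPoints(np.array(uv,float).reshape(-1,1,2),K,D).reshape(-1,2)
    d=np.c_[n[:,0],-n[:,1],-np.ones(len(n))]@T[:3,:3].T;o=T[:3,3]
    return o+d*((z-o[2])/d[:,2])[:,None]
E
python3 - <<'E'
from h import *
im=cv2.imread('pics/top0.png')
a=cv2.resize(im[175:255,320:380],None,fx=6,fy=6,interpolation=cv2.INTER_CUBIC)[:480,:360]
b=cv2.resize(im[122:222,193:273],None,fx=5,fy=5,interpolation=cv2.INTER_CUBIC)[:480]
b=b[:480]
cv2.imwrite('pics/crop1.png',np.hstack([a,b]))
C=cal('top')
# grey blob and green blob rects
hsv=cv2.cvtColor(im,cv2.COLOR_BGR2HSV)
for nm,m,z,(x0,y0,x1,y1) in [('thick',(hsv[...,1]<60),.010,(325,178,375,252)),('die',(hsv[...,0]>50)&(hsv[...,0]<95)&(hsv[...,1]>70),.012,(190,120,275,222))]:
    M=np.zeros(im.shape[:2],np.uint8);M[y0:y1,x0:x1]=m[y0:y1,x0:x1]
    n,l,st,ce=cv2.connectedComponentsWithStats(M);i=1+np.argmax(st[1:,4])
    p=np.argwhere(l==i)[:,::-1]
    box=cv2.boxPoints(cv2.minAreaRect(p.astype(np.float32)))
    w=ray(box,z,C);print(nm,st[i],box.round(1).tolist(),w.round(4).tolist(),np.linalg.norm(np.diff(w,axis=0),axis=1).round(4))
E
```

```text
thick [338 185  23  62 909] [[335.79998779296875, 186.5], [352.0, 184.0], [361.3999938964844, 245.0], [345.20001220703125, 247.5]] [[0.567, -0.1919, 0.01], [0.5738, -0.2334, 0.01], [0.4201, -0.2551, 0.01], [0.4138, -0.2142, 0.01]] [0.042  0.1553 0.0415]
die [ 200  129   66   85 3224] [[196.3000030517578, 202.0], [213.60000610351562, 127.0], [265.70001220703125, 139.0], [248.39999389648438, 214.0]] [[0.5241, 0.1598, 0.012], [0.7173, 0.1206, 0.012], [0.687, -0.0132, 0.012], [0.4953, 0.0287, 0.012]] [0.1971 0.1371 0.1962]
```

View pics/crop1.png

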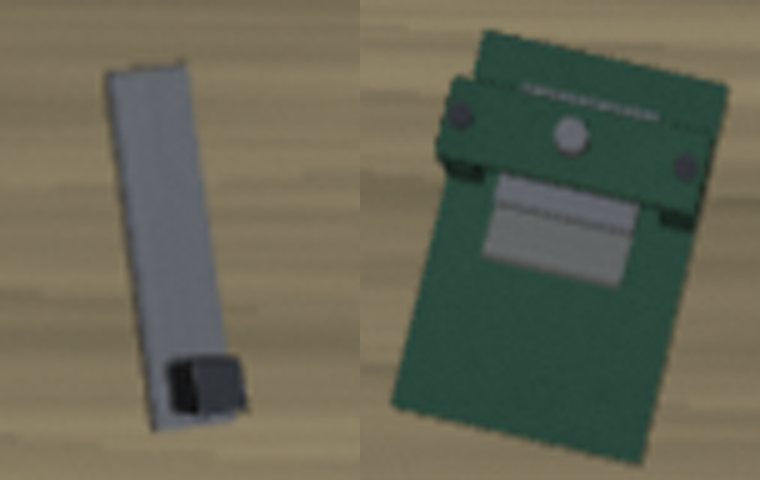

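The crop shows a grey feeler with a square post at (355,239) in the full picture, so this is feeler_thick. The die's plate corners are clear. Next I fit both poses.

Run:
```python
from h import *
from scipy.optimize import least_squares
C=cal('top')
def fit(L,uv,x0):
    L=np.array(L,float)/1000;uv=np.array(uv)
    def W(p):
        c,s=np.cos(p[2]),np.sin(p[2]);return np.c_[p[0]+c*L[:,0]-s*L[:,1],p[1]+s*L[:,0]+c*L[:,1],L[:,2]]
    r=least_squares(lambda p:(proj(W(p),C)-uv).ravel(),x0);print(r.x.round(4),np.degrees(r.x[2]).round(2),r.fun.reshape(-1,2).round(1).tolist());return r.x
t=lambda pts,ox,oy,f,dx=0:[[ox+(a-dx)/f-.5+.5/f,oy+b/f-.5+.5/f] for a,b in pts]
d=fit([[70,65,12],[70,-65,12],[-130,-65,12],[-130,65,12],[10,0,90]],t([(485,30),(728,88),(643,460),(392,403),(571,133)],193,122,5,360),[.62,.08,-.2])
f=fit([[135,-17,10],[-18,-17,10],[-18,17,0],[-18,17,10],[-10,0,10+0] ][:4],t([(187,65),(235,421),(152,431),(160,430)],320,175,6),[.43,-.24,.14])
# post top center check
f2=fit([[135,17,0],[135,-17,10],[-18,17,0],[11,10,55],[11,-10,55],[-11,-10,55],[-11,10,55]],t([(107,72),(187,65),(152,431),(192,357),(238,357),(247,412),(198,415)],320,175,6),[.43,-.24,.14])
```

```text
[ 0.635   0.0624 -0.2171] -12.44 [[-0.2, -0.6], [0.6, -1.1], [-0.1, 0.9], [-0.4, 0.6], [0.1, 0.0]]
[ 0.4359 -0.2303  0.1267] 7.26 [[0.0, -0.7], [0.4, 0.2], [-0.0, 0.0], [-0.4, 0.4]]
[ 0.4361 -0.2297  0.1151] 6.6 [[-0.3, -0.1], [0.3, -0.8], [-0.4, -0.1], [-0.1, 0.8], [0.4, -0.1], [0.1, -0.1], [0.0, 0.3]]
```

step_arm(commands=[{"translation": [0,0,0],"roll": 0.112},{"translation": [0,0,0],"roll": 0.112},{"translation": [0,0,0],"roll": 0.111},{"translation": [16.6,-15.3,6],"roll": 0},{"translation": [16.6,-15.3,6],"roll": 0},{"translation": [16.6,-15.3,6],"roll": 0},{"translation": [16.6,-15.3,6],"roll": 0},{"translation": [16.6,-15.3,6],"roll": 0},{"translation": [16.6,-15.3,6],"roll": 0},{"translation": [16.6,-15.3,6],"roll": 0},{"translation": [16.6,-15.3,6],"roll": 0},{"translation": [16.6,-15.3,6],"roll": 0},{"translation": [16.6,-15.3,6],"roll": 0},{"translation": [16.6,-15.3,6],"roll": 0},{"translation": [16.6,-15.3,6],"roll": 0},{"translation": [16.6,-15.3,6],"roll": 0},{"translation": [16.6,-15.3,6],"roll": 0},{"translation": [0,0,0],"roll": 0}], fingers=1)

```text
time: 1.9
tool_pos: [0.4371, -0.2283, 0.1417]
tool_rot: [-3.14, 0.0, 0.123]
contact_force: [-0.5, 0.2, -0.1]
opening: 0.0918
grip_force: 0.0
```

Run:
```python
from h import *
s=observe();print(s['time'],s['tool_pos'].round(4),s['tool_rot'].round(4),s['contact_force'].round(2))
C=cal('wrist');im=read_camera('wrist')[:,:,::-1].copy()
np.savez('w1.npz',K=C[0],D=C[1],T=C[2])
p,y=np.array([.436,-.230]),.12
c,sn=np.cos(y),np.sin(y)
L=np.array([[135,-17,10],[-18,-17,10],[-18,17,10],[135,17,10],[-11,-10,55],[11,-10,55],[11,10,55],[-11,10,55]])/1e3
W=np.c_[p[0]+c*L[:,0]-sn*L[:,1],p[1]+sn*L[:,0]+c*L[:,1],L[:,2]]
print(proj(W,C).round(1).tolist())
cv2.imwrite('pics/w1.png',im)
```

```text
1.9 [ 0.4371 -0.2283  0.1417] [-3.1396e+00  5.0000e-04  1.2260e-01] [-0.46  0.19 -0.06]
[[279.0, 18.6], [275.3, 197.3], [239.3, 197.1], [237.4, 18.5], [270.0, 205.6], [270.4, 179.1], [245.0, 179.0], [245.1, 205.6]]
```

View pics/w1.png

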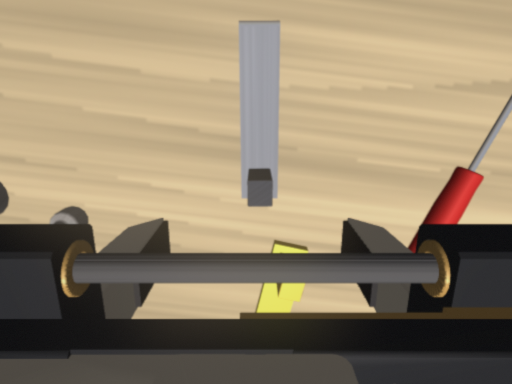

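The picture shows the square post's top centred at (259,193). The blade is in line with the tool, about 2 px right of my prediction, so I correct by about 3 mm along tool y.

step_arm(commands=[{"translation": [-2,3.3,0],"roll": 0},{"translation": [0,0,14],"roll": 0},{"translation": [0,0,14],"roll": 0},{"translation": [0,0,14],"roll": 0},{"translation": [0,0,14],"roll": 0},{"translation": [0,0,14],"roll": 0},{"translation": [0,0,14],"roll": 0},{"translation": [0,0,14],"roll": 0},{"translation": [0,0,14],"roll": 0},{"translation": [0,0,8],"roll": 0},{"translation": [0,0,4],"roll": 0},{"translation": [0,0,0],"roll": 0},{"translation": [0,0,0],"roll": 0}])

```text
time: 3.03
tool_pos: [0.4343, -0.2354, 0.0192]
tool_rot: [3.141, -0.0, 0.119]
contact_force: [0.5, -0.1, -0.5]
opening: 0.0918
grip_force: 0.0
```

step_arm(commands=[{"translation": [0,0,0],"roll": 0},{"translation": [0,0,0],"roll": 0},{"translation": [0,0,0],"roll": 0},{"translation": [0,0,0],"roll": 0},{"translation": [0,0,0],"roll": 0},{"translation": [0,0,0],"roll": 0},{"translation": [0,0,0],"roll": 0},{"translation": [0,0,0],"roll": 0},{"translation": [0,0,0],"roll": 0},{"translation": [0,0,0],"roll": 0}], fingers=0, grip_force=50)

```text
time: 3.87
tool_pos: [0.4342, -0.2347, 0.0187]
tool_rot: [-3.142, 0.0, 0.12]
contact_force: [-0.5, -0.8, 0.4]
opening: 0.0296
grip_force: 0.0
```

step_arm(commands=[{"translation": [0,0,0],"roll": 0},{"translation": [0,0,0],"roll": 0},{"translation": [0,0,0],"roll": 0},{"translation": [0,0,0],"roll": 0},{"translation": [0,0,0],"roll": 0},{"translation": [0,0,0],"roll": 0}])

```text
time: 4.37
tool_pos: [0.434, -0.2345, 0.0186]
tool_rot: [-3.141, 0.0, 0.12]
contact_force: [-1.3, 1.5, 0.8]
opening: 0.0198
grip_force: 49.8
```

step_arm(commands=[{"translation": [0,0,-6],"roll": 0},{"translation": [0,0,-12],"roll": 0},{"translation": [0,0,-16],"roll": 0},{"translation": [0,0,-16],"roll": 0},{"translation": [0,0,-10],"roll": 0},{"translation": [0,0,0],"roll": 0.07},{"translation": [0,0,0],"roll": 0.1},{"translation": [0,0,0],"roll": 0.1},{"translation": [0,0,0],"roll": 0.067}])

```text
time: 5.12
tool_pos: [0.4341, -0.2348, 0.0788]
tool_rot: [3.141, -0.0, -0.222]
contact_force: [0.7, 0.2, -3.6]
opening: 0.0201
grip_force: 49.8
```

step_arm(commands=[{"translation": [-3,-8,0],"roll": 0},{"translation": [-5,-16,0],"roll": 0},{"translation": [-6,-21,0],"roll": 0},{"translation": [-6,-21,0],"roll": 0},{"translation": [-6,-21,0],"roll": 0},{"translation": [-6,-21,0],"roll": 0},{"translation": [-6,-21,0],"roll": 0},{"translation": [-6,-21,0],"roll": 0},{"translation": [-6,-21,0],"roll": 0},{"translation": [-6,-21,0],"roll": 0},{"translation": [-6,-21,0],"roll": 0},{"translation": [-6,-21,0],"roll": 0},{"translation": [-6,-21,0],"roll": 0},{"translation": [-6,-21,0],"roll": 0},{"translation": [-6,-21,0],"roll": 0},{"translation": [-6,-21,0],"roll": 0},{"translation": [-4,-11,0],"roll": 0},{"translation": [-2,-4,0],"roll": 0},{"translation": [0,0,0],"roll": 0},{"translation": [0,0,0],"roll": 0}])

```text
time: 6.78
tool_pos: [0.41, 0.1114, 0.0787]
tool_rot: [3.141, -0.0, -0.216]
contact_force: [-0.0, -0.2, -3.5]
opening: 0.0197
grip_force: 49.8
```

Run:
```python
from h import *
s=observe();print(s['time'],s['tool_pos'].round(4),s['tool_rot'].round(4),s['contact_force'].round(2),s['opening'])
C=cal('wrist');im=read_camera('wrist')[:,:,::-1].copy()
np.savez('w2.npz',K=C[0],D=C[1],T=C[2],p=s['tool_pos'],r=s['tool_rot'])
def W(p,y,L):
    c,sn=np.cos(y),np.sin(y);L=np.array(L)/1e3
    return np.c_[p[0]+c*L[:,0]-sn*L[:,1],p[1]+sn*L[:,0]+c*L[:,1],L[:,2]]
print('die',proj(W([.635,.0624],-.217,[[70,65,12],[70,-65,12],[-130,-65,12],[-130,65,12],[10,0,90],[-48,35,29+4],[-48,-35,33]]),C).round(1).tolist())
z=(s['tool_pos'][2]-.0186)*1e3
print('feeler',proj(W(s['tool_pos'][:2],s['tool_rot'][2],[[135,17,10+z],[135,-17,10+z]]),C).round(1).tolist())
cv2.imwrite('pics/w2raw.png',im)
cv2.imwrite('pics/w2.png',cv2.resize(im,(800,600),interpolation=cv2.INTER_CUBIC))
```

```text
6.7833 [0.41   0.1114 0.0787] [ 3.1413 -0.     -0.2156] [-0.01 -0.17 -3.54] 0.01968925576190279
die [[121.2, -394.9], [390.3, -394.1], [354.9, 51.7], [155.1, 51.3], [255.9, -488.2], [188.0, -124.2], [322.7, -123.8]]
feeler [[218.0, -50.0], [293.9, -49.9]]
```

View pics/w2.png

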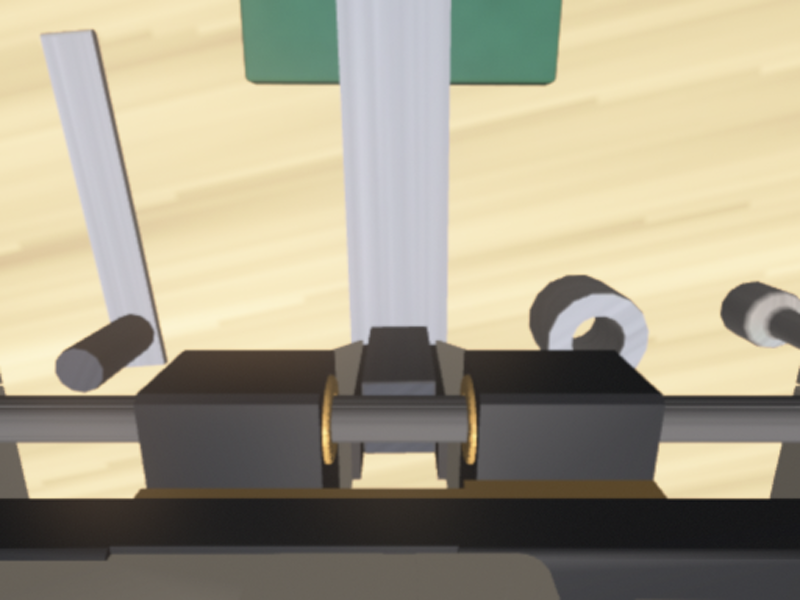

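The wrist picture shows the blade held, with edges at the top at (337,0) and (450,0). The die plate's front edge runs from (246,82) to (556,82), and the thin feeler lies untouched on the left. Next I compute the lateral and yaw errors of the blade relative to the die.

Run:
```python
from h import *
from scipy.optimize import least_squares
d=np.load('w2.npz');C=(d['K'],d['D'],d['T']);p=d['p'];yaw=d['r'][2]
im=cv2.imread('pics/w2raw.png').astype(float)
# sub-pixel edges: strongest gradient near guess
g=cv2.GaussianBlur(im,(3,3),0)
def edge(v,u0,w=6):
    r=g[v-2:v+3].mean(0);q=np.abs(np.diff(r,axis=0)).sum(1);a=np.arange(int(u0)-w,int(u0)+w);ww=q[a]**2
    return (ww*(a+.5)).sum()/ww.sum()
vs=[4,24,44,80,110,140,170,200]
E={s:[edge(v,u) for v,u in zip(vs,np.interp(vs,[0,211],lr))] for s,lr in (('L',(215.7,224.6)),('R',(288,286)))}
print({k:np.round(x,1).tolist() for k,x in E.items()})
# measured edges -> tool frame rays; params: dy, dyaw, pitch (nose up), z offset
z0=p[2]-.0186+.010
ct,st=np.cos(yaw),np.sin(yaw)
def W(q,x,s):
    dy,dp,pit,roll=q; y=s*.017+dy+dp*x; z=z0+pit*x+roll*s*.017
    return np.c_[p[0]+ct*x-st*y,p[1]+st*x+ct*y,z*np.ones_like(x)]
xs=np.linspace(.005,.135,80)
def res(q):
    o=[]
    for k,s in(('L',1),('R',-1)):
        uv=proj(W(q,xs,s),C);i=np.argsort(uv[:,1]);o.append(np.interp(vs,uv[i,1],uv[i,0])-E[k])
    return np.concatenate(o)
for mask in([1,1,0,0],[1,1,1,0]):
    m=np.array(mask,bool)
    def f(a): q=np.zeros(4);q[m]=a;return res(q)
    r=least_squares(f,np.zeros(m.sum()));print(mask,r.x.round(4),np.abs(r.fun).max().round(2))
# die edges
D={'L':[edge(v,u) for v,u in((4,154.4),(20,155.5),(38,156.8))],'R':[edge(v,u) for v,u in((4,359.4),(20,358),(38,356.8))]}
dv=[4,20,38]
def rd(a):
    yy,y0=a;o=[];x=np.linspace(-.13,-.06,60)
    for k,s in(('L',1),('R',-1)):
        Y=s*.065+y0;P=np.c_[.635+np.cos(yy)*x-np.sin(yy)*Y,.0624+np.sin(yy)*x+np.cos(yy)*Y,np.full_like(x,.012)]
        uv=proj(P,C);i=np.argsort(uv[:,1]);o.append(np.interp(dv,uv[i,1],uv[i,0])-D[k])
    return np.concatenate(o)
r=least_squares(rd,[-.217,0]);print('die yaw,dy',r.x.round(4),r.fun.round(2))
w=ray([[edge(0+4,300),52.3],[200,52.3],[320,52.3]],.012,C)[1:];print('front edge pts',w.round(4).tolist())
```

```text
{'L': [214.8, 215.6, 216.5, 218.4, 219.7, 221.0, 222.4, 223.6], 'R': [288.2, 288.0, 287.7, 286.9, 286.7, 286.4, 286.0, 285.6]}
[1, 1, 0, 0] [0.0003 0.0156] 0.25
[1, 1, 1, 0] [0.0003 0.0156 0.0032] 0.3
die yaw,dy [-0.22   -0.0009] [-0.72 -0.57 -0.56  0.66  0.57  0.62]
front edge pts [[0.5152, 0.1255, 0.012], [0.4985, 0.0492, 0.012]]
```

step_arm(commands=[{"translation": [10,0,0],"roll": 0.015},{"translation": [10,0,10],"roll": 0},{"translation": [8,0,12],"roll": 0},{"translation": [0,0,10],"roll": 0},{"translation": [0,0,6],"roll": 0},{"translation": [0,0,4],"roll": 0},{"translation": [0,0,2],"roll": 0},{"translation": [0,0,0],"roll": 0},{"translation": [0,0,0],"roll": 0}])

```text
time: 7.58
tool_pos: [0.4378, 0.1052, 0.035]
tool_rot: [-3.142, -0.001, -0.232]
contact_force: [0.3, 0.1, -3.1]
opening: 0.0199
grip_force: 49.8
```

step_arm(commands=[{"translation": [0,0,1],"roll": 0},{"translation": [0,0,1],"roll": 0},{"translation": [0,0,1],"roll": 0},{"translation": [0,0,0],"roll": 0},{"translation": [0,0,0],"roll": 0}])

```text
time: 8.0
tool_pos: [0.4375, 0.1053, 0.0317]
tool_rot: [3.142, -0.0, -0.232]
contact_force: [-0.5, -0.1, -3.1]
opening: 0.0199
grip_force: 49.8
```

step_arm(commands=[{"translation": [0,0,0.6],"roll": 0},{"translation": [0,0,0.6],"roll": 0},{"translation": [0,0,0],"roll": 0},{"translation": [0,0,0],"roll": 0}])

```text
time: 8.33
tool_pos: [0.4376, 0.1053, 0.0306]
tool_rot: [3.142, -0.0, -0.232]
contact_force: [-0.6, 1.6, -1.1]
opening: 0.0194
grip_force: 49.8
```

step_arm(commands=[{"translation": [0,0,0.4],"roll": 0},{"translation": [0,0,0],"roll": 0},{"translation": [0,0,0],"roll": 0}])

```text
time: 8.58
tool_pos: [0.4375, 0.1053, 0.0304]
tool_rot: [-3.142, -0.0, -0.232]
contact_force: [-3.7, 1.0, 3.7]
opening: 0.0194
grip_force: 49.8
```

Run:
```python
from h import *
s=observe();print(s['time'],s['tool_pos'].round(4),s['tool_rot'].round(4),s['contact_force'].round(2),s['torque'].round(3))
im=read_camera('top')[:,:,::-1].copy();cv2.imwrite('pics/t2raw.png',im)
im2=read_camera('side')[:,:,::-1].copy();cv2.imwrite('pics/s2raw.png',im2)
a=cv2.resize(im[120:240,190:290],None,fx=4,fy=4,interpolation=cv2.INTER_CUBIC)
b=cv2.resize(im2[160:280,150:250],None,fx=4,fy=4,interpolation=cv2.INTER_CUBIC)
cv2.imwrite('pics/c2.png',np.hstack([a,b]))
```

```text
8.5833 [0.4375 0.1053 0.0304] [-3.1415e+00 -2.0000e-04 -2.3220e-01] [-3.69  1.    3.66] [ 0.075  0.292 -0.004]
```

View pics/c2.png

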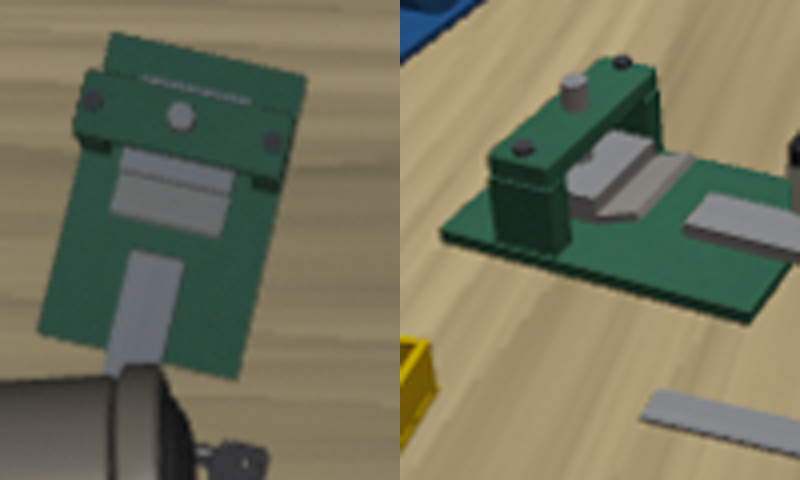

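The blade lies flat on the plate. Its tip is at (158,255) in the left crop, parallel to the die axis and about 1 mm left of it, with the lip edge at (166,224). I correct 1 mm to the right and start sliding in.

step_arm(commands=[{"translation": [2,0.1,-0.2],"roll": 0},{"translation": [3,0.1,0],"roll": 0},{"translation": [3,0.1,0],"roll": 0},{"translation": [3,0.1,0],"roll": 0},{"translation": [3,0.1,0],"roll": 0},{"translation": [3,0.1,0],"roll": 0},{"translation": [3,0.1,0],"roll": 0},{"translation": [3,0,0],"roll": 0},{"translation": [3,0,0],"roll": 0},{"translation": [3,0,0],"roll": 0},{"translation": [3,0,0],"roll": 0},{"translation": [0,0,0],"roll": 0}])

```text
time: 9.68
tool_pos: [0.4678, 0.0973, 0.0306]
tool_rot: [3.141, 0.002, -0.232]
contact_force: [-5.0, 0.4, 8.6]
opening: 0.0198
grip_force: 49.9
```

step_arm(commands=[{"translation": [2,0,0],"roll": 0},{"translation": [2,0,0],"roll": 0},{"translation": [2,0,0],"roll": 0},{"translation": [2,-0.1,0],"roll": 0},{"translation": [2,0,0],"roll": 0},{"translation": [2,0,0],"roll": 0}])

```text
time: 10.18
tool_pos: [0.4767, 0.0952, 0.0306]
tool_rot: [3.141, 0.007, -0.232]
contact_force: [-21.3, 6.5, 21.6]
opening: 0.0197
grip_force: 50.0
```

step_arm(commands=[{"translation": [0,0,-0.6],"roll": 0},{"translation": [0,0,0],"roll": 0}])

```text
time: 10.35
tool_pos: [0.4782, 0.095, 0.0306]
tool_rot: [3.141, 0.004, -0.232]
contact_force: [-8.9, 1.7, 5.7]
opening: 0.0199
grip_force: 49.9
```

step_arm(commands=[{"translation": [1.5,0,0],"roll": 0},{"translation": [1.5,0,0],"roll": 0},{"translation": [1.5,0,0],"roll": 0},{"translation": [1.5,-0.1,0],"roll": 0},{"translation": [1.5,0,0],"roll": 0}])

```text
time: 10.77
tool_pos: [0.4841, 0.0935, 0.0306]
tool_rot: [3.14, 0.007, -0.232]
contact_force: [-12.4, 3.8, 11.4]
opening: 0.0195
grip_force: 49.9
```

step_arm(commands=[{"translation": [1.5,0,-0.3],"roll": 0},{"translation": [1.5,0,0],"roll": 0},{"translation": [1.5,0,0],"roll": 0},{"translation": [1.5,-0.1,0],"roll": 0},{"translation": [1.5,0,0],"roll": 0}])

```text
time: 11.18
tool_pos: [0.493, 0.0915, 0.0307]
tool_rot: [3.141, 0.004, -0.232]
contact_force: [-6.6, 1.9, 2.7]
opening: 0.0198
grip_force: 49.9
```

step_arm(commands=[{"translation": [2,0,0],"roll": 0},{"translation": [2,-0.1,0],"roll": 0},{"translation": [2,0,0],"roll": 0},{"translation": [2,0,0],"roll": 0},{"translation": [2,-0.1,0],"roll": 0},{"translation": [2,0,0],"roll": 0},{"translation": [2,0,0],"roll": 0},{"translation": [2,0,0],"roll": 0},{"translation": [2,-0.1,0],"roll": 0},{"translation": [2,0,0],"roll": 0},{"translation": [2,0,0],"roll": 0},{"translation": [2,0,0],"roll": 0}])

```text
time: 12.18
tool_pos: [0.5164, 0.0863, 0.0307]
tool_rot: [3.141, 0.004, -0.232]
contact_force: [-7.3, 1.8, 4.0]
opening: 0.0195
grip_force: 49.9
```

step_arm(commands=[{"translation": [2,0,0],"roll": 0},{"translation": [2,-0.1,0],"roll": 0},{"translation": [2,0,0],"roll": 0},{"translation": [2,0,0],"roll": 0},{"translation": [2,-0.1,0],"roll": 0},{"translation": [2,0,0],"roll": 0},{"translation": [2,0,0],"roll": 0},{"translation": [2,-0.1,0],"roll": 0},{"translation": [2,0,0],"roll": 0},{"translation": [2,0,0],"roll": 0},{"translation": [0,0,0],"roll": 0}])

```text
time: 13.1
tool_pos: [0.5366, 0.0819, 0.0307]
tool_rot: [3.141, 0.003, -0.232]
contact_force: [-6.6, 1.1, 1.9]
opening: 0.0204
grip_force: 49.9
```

Run:
```python
from h import *
s=observe();print(s['time'],s['tool_pos'].round(4),s['tool_rot'].round(4),s['contact_force'].round(2),s['torque'].round(3))
d=s['tool_pos'][:2]-[.6343,.0616];print('die xy',d@[.9761,-.2173],d@[.2173,.9761])
im=read_camera('top')[:,:,::-1].copy();cv2.imwrite('pics/t3raw.png',im)
im2=read_camera('side')[:,:,::-1].copy();cv2.imwrite('pics/s3raw.png',im2)
a=cv2.resize(im[120:220,195:270],None,fx=5,fy=5,interpolation=cv2.INTER_CUBIC)
b=cv2.resize(im2[160:260,155:240],None,fx=5,fy=5,interpolation=cv2.INTER_CUBIC)
cv2.imwrite('pics/c3.png',np.hstack([a,b]))
C=cal('top')
x=np.array([40,45,50,55])/1e3
P=np.c_[.6343+.9761*x,.0616-.2173*x,np.full(4,.022)]
print('tip pred px at die x 40..55',((proj(P,C)-[195,120])*5).round(0).tolist())
```

```text
13.1 [0.5366 0.0819 0.0307] [ 3.141e+00  3.100e-03 -2.322e-01] [-6.56  1.07  1.9 ] [0.265 0.598 0.026]
die xy -0.0998124566925737 -0.0014258492505606667
tip pred px at die x 40..55 [[223.0, 115.0], [225.0, 106.0], [227.0, 96.0], [230.0, 87.0]]
```

View pics/c3.png

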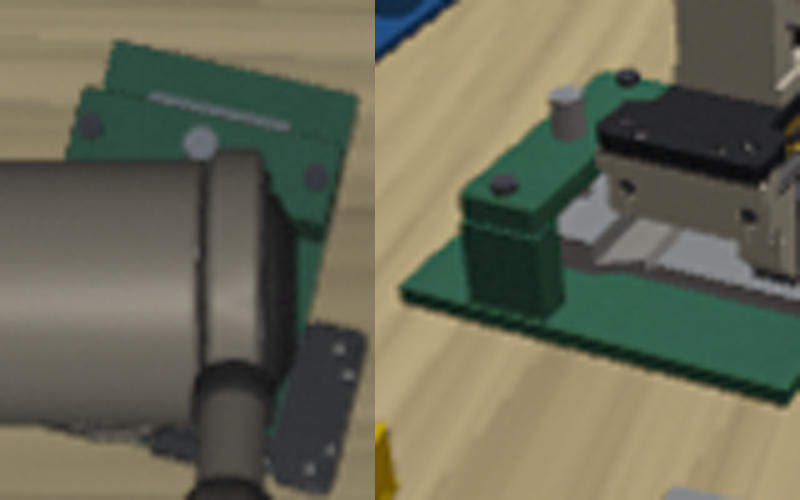

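The back strip of the pad shows at about (220,111) in the left crop, and there is no nose past it yet. The pad has lifted and the lip sits over the blade. About 12 mm more is needed.

step_arm(commands=[{"translation": [2,0,0],"roll": 0},{"translation": [2,-0.1,0],"roll": 0},{"translation": [2,0,0],"roll": 0},{"translation": [2,0,0],"roll": 0},{"translation": [2,-0.1,0],"roll": 0},{"translation": [2,0,0],"roll": 0},{"translation": [0,0,0],"roll": 0}])

```text
time: 13.78
tool_pos: [0.5485, 0.0793, 0.0307]
tool_rot: [3.141, 0.003, -0.232]
contact_force: [-4.1, 1.5, 3.0]
opening: 0.0194
grip_force: 49.9
```

Run:
```python
from h import *
s=observe();print(s['time'],s['tool_pos'].round(4),s['tool_rot'].round(4),s['contact_force'].round(2))
d=s['tool_pos'][:2]-[.6343,.0616];print('die xy',d@[.9761,-.2173],d@[.2173,.9761])
im=read_camera('top')[:,:,::-1].copy();cv2.imwrite('pics/t4raw.png',im)
a=cv2.resize(im[120:160,205:270],None,fx=10,fy=10,interpolation=cv2.INTER_CUBIC)
cv2.imwrite('pics/c4.png',a)
```

```text
13.7833 [0.5485 0.0793 0.0307] [ 3.1411e+00  2.8000e-03 -2.3220e-01] [-4.13  1.47  3.05]
die xy -0.08765148279218676 -0.0013442242645123502
```

View pics/c4.png

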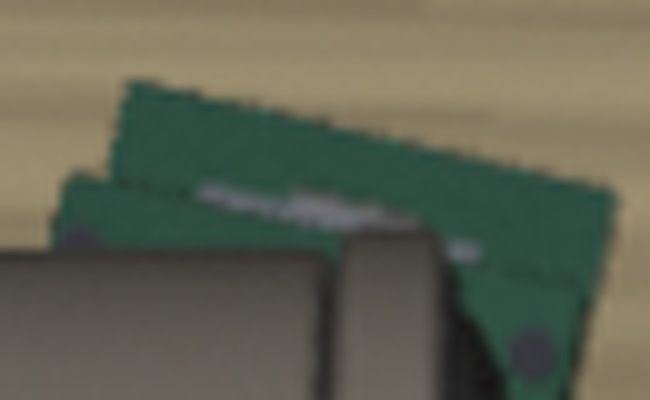

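The nose now shows past the pad's back edge as a bulge at (290..420, ~205), centred on the strip. I add 2 mm, then release and back off upward.

step_arm(commands=[{"translation": [1,0,0],"roll": 0},{"translation": [1,0,0],"roll": 0},{"translation": [0,0,0],"roll": 0},{"translation": [0,0,0],"roll": 0}])

```text
time: 14.17
tool_pos: [0.5499, 0.079, 0.0307]
tool_rot: [3.141, 0.003, -0.232]
contact_force: [-5.3, 1.5, 2.4]
opening: 0.0198
grip_force: 49.9
```

step_arm(commands=[{"translation": [0,0,0],"roll": 0},{"translation": [0,0,0],"roll": 0},{"translation": [0,0,0],"roll": 0},{"translation": [0,0,0],"roll": 0},{"translation": [0,0,0],"roll": 0},{"translation": [0,0,0],"roll": 0},{"translation": [0,0,0],"roll": 0},{"translation": [0,0,0],"roll": 0},{"translation": [0,0,0],"roll": 0},{"translation": [0,0,0],"roll": 0}], fingers=0.7)

```text
time: 15.0
tool_pos: [0.5515, 0.0787, 0.0312]
tool_rot: [3.142, -0.0, -0.232]
contact_force: [0.1, -0.0, -0.0]
opening: 0.0643
grip_force: 0.0
```

step_arm(commands=[{"translation": [0,0,-4],"roll": 0},{"translation": [0,0,-8],"roll": 0},{"translation": [0,0,-12],"roll": 0},{"translation": [0,0,-14],"roll": 0},{"translation": [0,0,-14],"roll": 0},{"translation": [0,0,-14],"roll": 0},{"translation": [-10,0,-14],"roll": 0},{"translation": [-16,0,-14],"roll": 0},{"translation": [-16,0,-14],"roll": 0},{"translation": [-16,0,-10],"roll": 0},{"translation": [-16,0,0],"roll": 0},{"translation": [-16,0,0],"roll": 0},{"translation": [-16,0,0],"roll": 0},{"translation": [-16,0,0],"roll": 0},{"translation": [0,0,0],"roll": 0},{"translation": [0,0,0],"roll": 0}])

```text
time: 16.33
tool_pos: [0.4329, 0.107, 0.1501]
tool_rot: [-3.141, -0.002, -0.232]
contact_force: [-0.3, -0.2, -0.2]
opening: 0.0641
grip_force: 0.0
```

Run:
```python
from h import *
s=observe();print(s['time'],s['tool_pos'].round(4),s['contact_force'].round(2),s['opening'])
im=read_camera('top')[:,:,::-1].copy();cv2.imwrite('pics/t5raw.png',im)
im2=read_camera('side')[:,:,::-1].copy();cv2.imwrite('pics/s5raw.png',im2)
a=cv2.resize(im[120:240,195:275],None,fx=5,fy=5,interpolation=cv2.INTER_CUBIC)
b=cv2.resize(im2[160:280,155:235],None,fx=5,fy=5,interpolation=cv2.INTER_CUBIC)
cv2.imwrite('pics/c5.png',np.hstack([a,b]))
```

```text
16.3333 [0.4329 0.107  0.1501] [-0.32 -0.17 -0.24] 0.06405758679045742
```

View pics/c5.png

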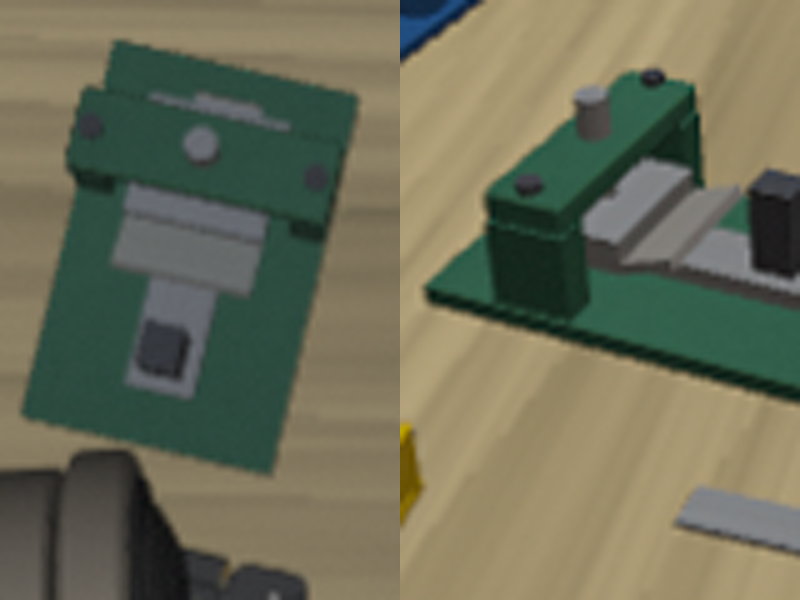

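The final picture shows the blade lying straight and central in the gap. The nose is a few mm past the pad's back edge at (228,103), the pad is lifted, the post stands free, and the thin feeler hasn't been touched.

```bash
python3 -c "
from cell import *
print(hand_in())"
```

```text
the job is handed in; nothing more can be done
None
```

The thick feeler is in the middle of the die's gap with its nose about 5 mm past the pad's back; it dragged at about 4–7 N once under the pad (brief peak about 22 N sideways at the lip) and lifted the pad, then I let go, left the thin feeler untouched and handed in at about 16 s.

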